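# Set the syringe doser's stop to its mark and make the stroke

## Task

Set the syringe doser to the marked dose: with a fingertip, roll the knurled wheel until the pointer on the stop fork stands level with the set-pointer, the small rider clamped on the outer edge of the scale, leaving the plunger drawn out meanwhile. Then push the plunger's thumb plate in with a fingertip until it just rests against the fork, without shoving the fork off the mark. Move the fork only by its wheel, and leave the set-pointer and everything else on the bench where it is.

Things in the scene. Friction and masses are not known exactly. Their poses are not given: they have to be found in the camera images.
- doser: Bench syringe doser, fixed: grey base plate 120 (x) by 226 (y) by 12 mm. Origin at bench level (base spans x -70..50, y -117..109 mm); z up; +y points along the syringe to the nozzle, -y to the plunger's thumb plate. Syringe axis at x = 0, z = 50 mm; barrel and straps from y = -43 to 95, top at z = 68. The knurled wheel stands at x = -46, y = -2 in a gear head with top at z = 54.
- wheel_top (a point): Top of the knurled steel wheel, 87 mm above the bench; fixed to the base, axes the doser's. Wheel 50 mm diameter, 15 mm wide, axle along x: its rim rolls along y. Nothing on the doser is higher. The wheel is rigid: press lightly (5 to 15 N, the knurl then grips) with a shut fingertip and drag along y over the top, 10 mm or so either side; lift, go back, repeat.
- wheel (a joint): Turn of the wheel, rad, 0 at the start, growing as the top of its rim is rolled towards -y of the doser (to the thumb plate). The fork moves 9 mm per rad, the same way as the rim's top: 0.36 mm per mm rolled. Resists with about 2.7 N at the rim, stays where it is left, rolls both ways.
- stop_fork: Dark steel fork on a slide, straddling the plunger rod between barrel and thumb plate; moved by the wheel, -2 to 32 mm towards -y of the doser from its start. Arms 38 mm apart over all, 8 mm thick, up to z = 66 mm. Pushed along y directly it gives way at about 7 N. Origin and axes coincide with the doser's at the start.
- stop_pointer (a point): Tip of the dark steel pointer arm on the stop fork, over the inner edge of the white scale (z = 35 mm). Axes as the doser's.
- set_pointer (a point): Tip of the pointer on the dark steel rider (12 mm wide, small clamp screw) that straddles the outer (-x) edge of the white scale: the gauge mark, 11 to 24 mm on the -y side of the stop pointer at the start (z = 34 mm). Axes as the doser's. When set, both tips stand at the same doser y, 1 mm apart in x.
- stop_face (a point): Middle of the stop fork's face that looks to -y, to the thumb plate (z = 50 mm).
- plunger (a joint): How far the plunger has been pushed in, m: 0 at the start (fully drawn out), growing towards +y of the doser. Slides with about 2 N of friction and stays where it is left; it comes to rest on the stop fork's face.
- thumb_plate (a point): Centre of the outer (-y) face of the plunger's round white thumb plate: 34 mm diameter, 4 mm thick, centre at z = 50 mm, top at z = 67 mm. The space behind it (-y) is open down to the bench or base; push here towards +y, for instance with a shut fingertip at z = 45 to 55 mm.
- plate_front (a point): Centre of the inner (+y) face of the thumb plate, 44 mm from the stop face at the start.
- reagent_bottle: Bystander: brown glass bottle with black cap, 46 mm across, 98 mm tall. Origin at the centre of its underside.
- timer: Bystander: white bench timer, 66 x 66 x 44 mm, dark knob on top. Origin at the centre of its underside.
- steel_dish: Bystander: open steel dish, 78 x 120 x 26 mm. Origin at the centre of its underside.
- forceps: Bystander: steel forceps lying flat, 14 x 132 x 9 mm. Origin at the centre of its underside.
- marker_red: Bystander: two-ended marker lying flat, 12 x 124 x 13 mm. Origin at the centre of its underside.
- pen_black: Bystander: pen lying flat, 9 x 134 x 9 mm. Origin at the centre of its underside.
- cotton_jar: Bystander: white lidded jar, 68 mm across, 90 mm tall. Origin at the centre of its underside.
- wash_bottle: Bystander: plastic wash bottle with bent spout, 98 x 58 x 187 mm. Origin at the centre of its underside.

How it is judged:
By the outcome, as a careful person would: the job done as asked, in the order asked, and still so for the second after the job is handed in, with the robot touching nothing.
It also fails if it takes over 58 s, if anything falls off the work surface, if the arm or the gripper's body presses on something with over 40 N, if the wrist force passes 120 N, or if a joint passes its speed limit or range.

## Robot

A 6-joint arm with a two-finger parallel gripper is mounted at the origin on a cart in front of the work surface, level with it; the furniture and walls round the work are solid. World frame = base frame: x ahead of the robot, y to its left, z up, the work surface at z = 0. Lengths are in m, angles in rad, forces in N, time in s.
With the tool pointing down it reaches from about 0.325 to 1 m from the base axis. Payload 5.1 kg.
Tool frame: the origin (TCP) lies midway between the tips of the shut fingers; the grasp point (between the pads) lies 19 mm behind it; z points along the fingers, y is the direction in which the jaws open and shut (so a half turn about z gives the same grasp; the last joint's range is limited). The gripper opens to 85 mm and grips with 20 to 120 N. Pads are 22 mm wide; open, the fingers measure 114 mm over their backs; the gripper's body (76 mm by 85 mm) begins 54 mm behind the grasp point. The pads swing forward as they close: fully open they stand 13 mm farther back than shut.
Start: joints at [1.101, 0.124, 1.65, -0, 1.367, -0.083], TCP at [0.245, 0.602, 0.231] pointing down, gripper open.
Joint ranges: [-2.61, 2.61], [-1.02, 2.33], [0.03, 2.71], [-1.35, 4.49], [0.32, 2.68], [-2.91, 2.91]. Speed limits (rad/s): [2.57, 2.57, 3.14, 3.14, 3.14, 3.14].

## Interface

Orientations are given as a unit quaternion [w, x, y, z].
In Python, from bench import * gives the robot as it stands.
- The arm moves only by the tool send_rows, never from a script. Its argument "plan" is a list of rows, each an object of numbers: "x", "y", "z": the shift along the tool's x, y, z in m; "wx", "wy", "wz": the turn, a rotation vector about the tool's x, y, z in degrees; "hand": the finger opening in m, from 0 to 0.0854. A call has 1 to 10 rows; each row shifts and turns the pose as measured when the row begins, along the tool's axes as they then stand; what a row does not reach is not made up. A row lasts 1/8 s, in which the tool goes at most 62.5 mm and 10.7 degrees, less where a joint would pass 70% of its speed; a pose out of reach is approached as far as the arm can. A call is refused whole if a number of a shift passes 0.0625 or a number of a turn 10.7, either way. A call with a gripper value outside its range is refused whole. The fingers move at their own pace and stop on an object; "force" is the grip in N (left out, the last holds). Time passes only in rows, so rows that do not move let the fingers close. It gives the time, the measured TCP pose, the force and the opening at its end, in the units of the state.
- read_state(): the state, without advancing time (a new reading comes with each control period).
- get_image(name): name is "side" or "top" or "wrist"; returns a dict with "img" (420x560x3 uint8, red, green, blue), "camera_matrix" (3x3 intrinsics, pixels), "R" (3x3) and "t" (3): a world point X has camera coordinates R X + t. Camera axes: x right, y down, z forward; pixel columns grow to the right and rows downward; lengths in m; the calibration is good to about 2 mm. A picture is of the moment at which its call begins. There is no depth.
- job_done(): hands the job in, once; it reports no verdict.
The state is a dict: "clock": time; "joint_positions": joint angles; "qd": joint speeds; "tau": joint torques, N m; "tcp_pos": TCP position; "eef_rot": TCP orientation; "force": force on the tool from outside, world axes, zero at the start; "torque": the same for the moment, N m; "gripper_width": finger opening in m.
Only numpy, scipy, OpenCV 4.12 (cv2) and the standard library are available. Lean on these libraries where they do the work, as an engineer would, in place of code of your own. Each camera call takes 0.05 s, during which the arm holds its last target.

## Working session

There is one attempt and no reset: what is moved stays moved. The work goes in short steps, Python scripts to look and compute and a tool call to move; the robot and the scene stay as the last step left them, time stands still between calls to the robot, and variables do not carry over. Pictures are saved under pics/ and viewed, and the job is handed in when it is done.

Besides the shell and the picture viewer there is one more tool, called after "Emit:" by a JSON object that holds its "name" and its "arguments", one argument or row to a line. send_rows: Moves the arm, as the interface text tells. Its arguments: {"type":"object","properties":{"plan":{"type":"array","items":{"type":"object","properties":{"x":{"type":"number"},"y":{"type":"number"},"z":{"type":"number"},"wx":{"type":"number"},"wy":{"type":"number"},"wz":{"type":"number"},"hand":{"type":"number"}}}},"force":{"type":"number"}},"required":["plan"]}

```bash
ls; mkdir -p pics; python3 - <<'E'
from bench import *
import cv2
print(read_state())
for n in ["side","top","wrist"]:
    d=get_image(n); cv2.imwrite(f"pics/{n}0.png",d["img"][:,:,::-1]); print(n,d["camera_matrix"].tolist(),d["R"].tolist(),d["t"].tolist())
E
```

```text
pics
{'clock': 0.0, 'joint_positions': array([ 1.10142513e+00,  1.24491301e-01,  1.65169163e+00, -3.27579034e-05,
        1.36747861e+00, -8.25653746e-02]), 'qd': array([-0.00038121,  0.00076125,  0.00138195, -0.00090343, -0.00064404,
        0.00079455]), 'tau': array([ 6.47905399e-04, -4.23628879e+01, -3.65447438e+01, -9.37672826e-05,
        7.40299642e-03, -6.84007730e-06]), 'tcp_pos': array([0.24493666, 0.60142218, 0.23005152]), 'eef_rot': array([-2.66433220e-04,  1.92196103e-01,  9.81355994e-01, -9.99674497e-04]), 'force': array([ 0.53721885, -0.60004857, -0.56260898]), 'torque': array([ 0.02060866, -0.01779877, -0.05889396]), 'gripper_width': 0.0855277618857063}
side [[449.000277203302, 0.0, 280.85995924921446], [0.0, 449.000277203302, 208.1024506279369], [0.0, 0.0, 1.0]] [[-0.996678351019743, -0.08128909233389592, 0.004934376971526782], [-0.05740324804007549, 0.6582532301514419, -0.7506047908917466], [0.05776791257277143, -0.7483947945187249, -0.6607330019109539]] [0.563399396551919, -0.003992126751255037, 1.2707988705523265]
top [[502.20124205834327, 0.0, 266.2277987393993], [0.0, 502.20124205834327, 208.49674070903654], [0.0, 0.0, 1.0]] [[0.0009398869912597227, -0.9998018107869292, 0.019886069486472164], [-0.9842873635768874, -0.0044362530223982285, -0.17651828676367112], [0.17657152237918783, -0.019407699665297814, -0.9840964580153704]] [0.1341372843629423, 0.5393499344274099, 1.171972251378943]
wrist [[303.71836167183244, 0.0, 275.124269259833], [0.0, 303.71836167183244, 208.3770126731619], [0.0, 0.0, 1.0]] [[0.37687399091600654, 0.9262617865707573, -0.0022578108407638004], [0.892926718371751, -0.3626605072637231, 0.26675687824136185], [0.24626788379506462, -0.10254978893186456, -0.9637612101558831]] [-0.648843868362231, -0.03444326621886362, 0.37823476938655576]
```

View pics/top0.png

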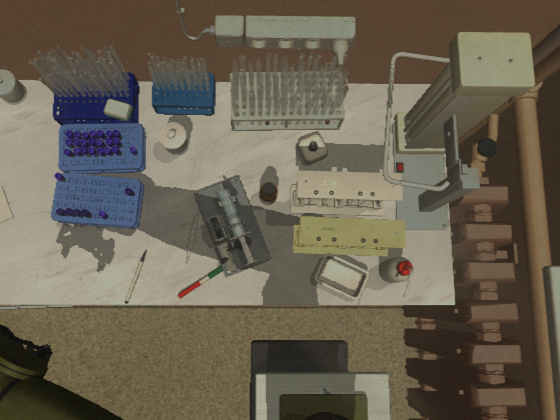

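View pics/side0.png

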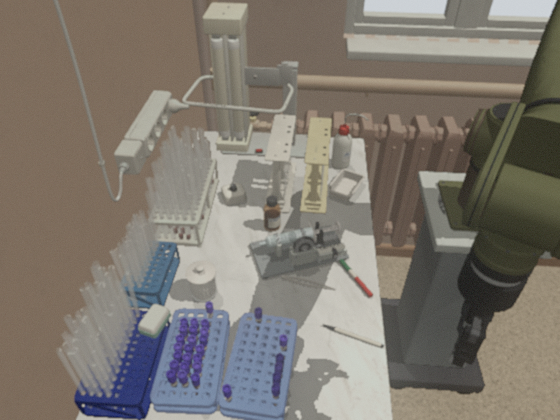

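View pics/wrist0.png

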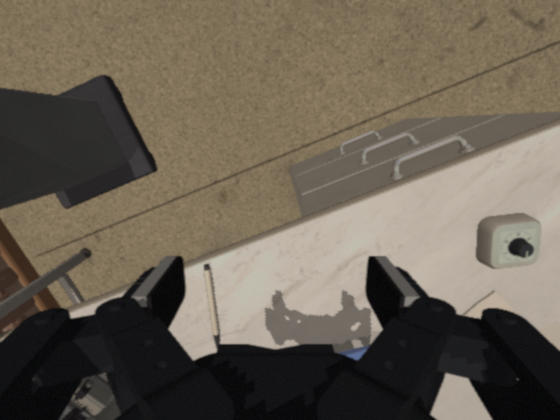

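```bash
python3 - <<'E'
import cv2
a=cv2.imread("pics/top0.png")[165:285,180:290]
b=cv2.imread("pics/side0.png")[210:290,240:360]
cv2.imwrite("pics/top0c.png",cv2.convertScaleAbs(cv2.resize(a,None,fx=5,fy=5,interpolation=cv2.INTER_CUBIC),alpha=1.6))
cv2.imwrite("pics/side0c.png",cv2.convertScaleAbs(cv2.resize(b,None,fx=6,fy=6,interpolation=cv2.INTER_CUBIC),alpha=1.4))
E
```

```text
(no output)
```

View pics/top0c.png

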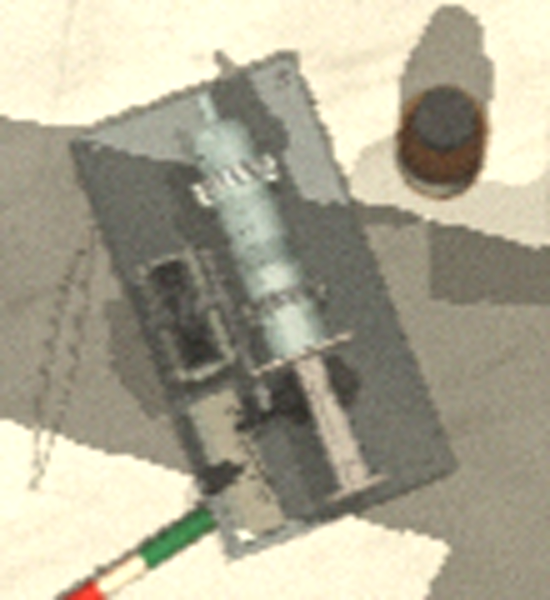

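View pics/side0c.png

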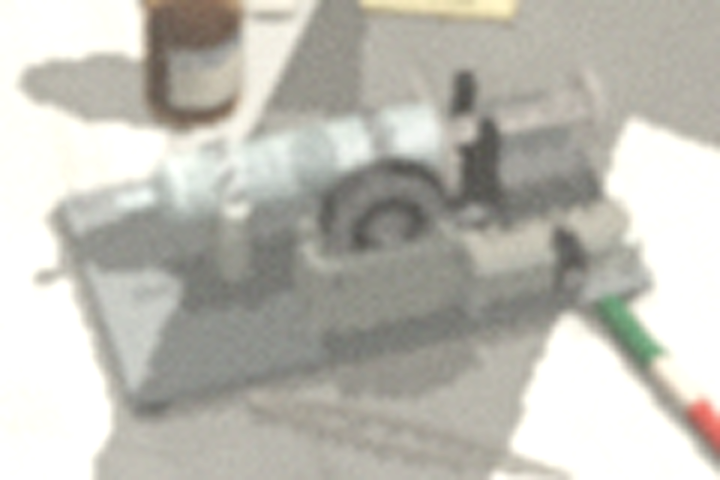

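```bash
cat > h.py <<'E'
from bench import *
import numpy as np, cv2
from scipy.optimize import least_squares
def ray(d,uv,z):
    K,R,t=d["camera_matrix"],d["R"],np.array(d["t"])
    v=R.T@np.linalg.inv(K)@np.array([uv[0],uv[1],1.]); c=-R.T@t
    return c+v*(z-c[2])/v[2]
def proj(d,X):
    p=d["camera_matrix"]@(d["R"]@np.asarray(X)+np.array(d["t"])); return p[:2]/p[2]
def Rz(a): return np.array([[np.cos(a),-np.sin(a),0],[np.sin(a),np.cos(a),0],[0,0,1]])
def d2w(P,p): return Rz(P[2])@np.asarray(p,float)+np.array([P[0],P[1],0])
def w2d(P,X): return Rz(P[2]).T@(np.asarray(X)-np.array([P[0],P[1],0]))
E
python3 - <<'E'
from h import *
d=get_image("top"); s=get_image("side")
C=np.array([[-70,109,12],[50,109,12],[50,-117,12],[-70,-117,12]])/1e3
o=np.array([180,165])
uv=[np.array(p)/5+o for p in [(75,143),(297,55),(456,467),(232,558)]]
W=np.array([ray(d,u-0.5+.1,0.012) for u in uv])
f=lambda P:np.concatenate([(d2w(P,c)-w)[:2] for c,w in zip(C,W)])
r=least_squares(f,[0.4,0.06,-1.2]); P=r.x
print(P,np.degrees(P[2]),np.round(r.fun*1e3,1))
for n,p in dict(wheel=[-46,-2,87],thumb=[0,-95,50]).items(): print(n,d2w(P,np.array(p)/1e3))
uv=[np.array(p)/6+[240,210] for p in [(65,215),(148,405),(650,285)]]
print([ (w2d(P,ray(s,u-.4,0.012))*1e3).round(1) for u in uv])
for n,p in dict(stopptr=(258,408),setptr=(240,468),plate=(355,487)).items():
    u=np.array(p)/5+o
    print(n,(w2d(P,ray(d,u-.4,0.05 if n=='plate' else .0345))*1e3).round(1))
E
```

```text
[ 0.51032877  0.21073824 -1.19393062] -68.40718573446667 [ 2.6  1.7  0.8  0.6 -1.9 -2.4 -1.6  0.1]
wheel [0.49154076 0.25277406 0.087     ]
thumb [0.42199562 0.17577748 0.05      ]
[array([ 35.6, 109. ,  12. ]), array([-74. , 102.8,  12. ]), array([ -71.9, -111.7,   12. ])]
stopptr [-31.3 -54.3  34.5]
setptr [-49.7 -78.2  34.5]
plate [  -1.8 -108.    50. ]
```

```bash
cat >> h.py <<'E'
from scipy.spatial.transform import Rotation as Ro
P0=[0.51032877,0.21073824,-1.19393062]
def toolR(s): q=s["eef_rot"]; return Ro.from_quat([q[1],q[2],q[3],q[0]]).as_matrix()
E
python3 - <<'E'
from h import *
s=read_state();w=get_image("wrist");R=toolR(s)
print(R.round(3)); c=-w["R"].T@np.array(w["t"]); print("cam in tool",R.T@(c-s["tcp_pos"]),"axes",(w["R"]@R).round(3))
E
```

```text
[[-0.926  0.377 -0.   ]
 [ 0.377  0.926 -0.001]
 [ 0.    -0.001 -1.   ]]
cam in tool [ 6.79644455e-02 -6.24200006e-05 -1.42095951e-01] axes [[ 0.     1.     0.   ]
 [-0.964  0.    -0.267]
 [-0.267 -0.     0.964]]
```

Emit:
{"name": "send_rows", "arguments": {
  "plan": [
    {"x": -0.045, "y": -0.0287, "hand": 0},
    {"x": -0.045, "y": -0.0287},
    {"x": -0.045, "y": -0.0287},
    {"x": -0.045, "y": -0.0287},
    {"x": -0.045, "y": -0.0287},
    {"x": -0.045, "y": -0.0287},
    {"x": -0.045, "y": -0.0287},
    {"x": -0.045, "y": -0.0287}
  ],
  "force": 40
}}

```text
invalid input
```

Emit:
{"name": "send_rows", "arguments": {
  "plan": [
    {"wz": -8.7, "z": 0.016},
    {"wz": -8.7, "z": 0.016},
    {"wz": -8.7, "z": 0.016},
    {"wz": -8.7, "z": 0.016},
    {"wz": -8.7, "z": 0.016}
  ]
}}

```text
invalid input
```

```bash
cat >> h.py <<'E'
def go(p_d,P=P0,tilt=True):
    "tool-axis shift to doser point p_d (mm); needed yaw turn"
    s=read_state();R=toolR(s);t=d2w(P,np.array(p_d)/1e3)
    yaw=P[2]-np.pi/2; cur=np.arctan2(R[1,0],R[0,0])
    rel=(w2d(P,s["tcp_pos"])*1e3).round(2)
    # full orientation error: desired x=-doser y, z down
    D=np.stack([d2w([0,0,P[2]],[0,-1,0]),d2w([0,0,P[2]],[-1,0,0]),[0,0,-1]],1)
    rv=np.degrees(Ro.from_matrix(R.T@D).as_rotvec())
    print("t",round(float(s["clock"]),2),"tcp doser mm",rel,"shift tool mm",(R.T@(t-s["tcp_pos"])*1e3).round(1),"rot",rv.round(2),"F",s["force"].round(1),"w",round(float(s["gripper_width"]),4))
def shot(n,name,crop=None,f=1):
    d=get_image(n);im=d["img"][:,:,::-1]
    cv2.imwrite(f"pics/{name}_raw.png",im)
    if crop: im=im[crop[1]:crop[3],crop[0]:crop[2]]
    cv2.imwrite(f"pics/{name}.png",cv2.convertScaleAbs(cv2.resize(im,None,fx=f,fy=f,interpolation=cv2.INTER_CUBIC),alpha=1.4)); return d
E
python3 - <<'E'
from h import *
go([-46,-2,87]); shot("wrist","w1")
E
```

```text
t 0.3 tcp doser mm [-461.18 -102.7   230.84] shift tool mm [-359.9 -230.1  144. ] rot [-4.000e-02 -2.000e-02 -4.375e+01] F [-0.6 -0.2  0.1] w 0.0854
```

View pics/w1.png

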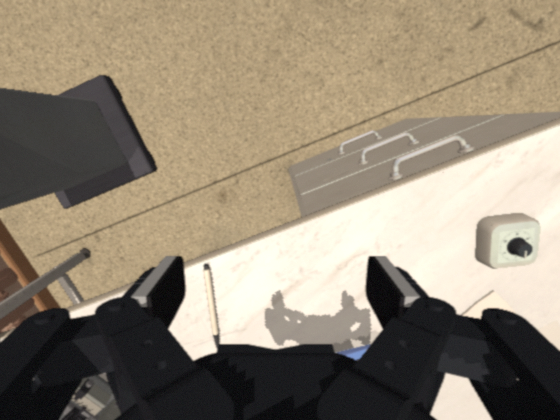

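The rows were refused (nothing moved); probably every key is required.

Emit:
{"name": "send_rows", "arguments": {
  "plan": [
    {"x": -0.045, "y": -0.0287, "z": 0, "wx": 0, "wy": 0, "wz": 0, "hand": 0},
    {"x": -0.045, "y": -0.0287, "z": 0, "wx": 0, "wy": 0, "wz": 0, "hand": 0},
    {"x": -0.045, "y": -0.0287, "z": 0, "wx": 0, "wy": 0, "wz": 0, "hand": 0},
    {"x": -0.045, "y": -0.0287, "z": 0, "wx": 0, "wy": 0, "wz": 0, "hand": 0},
    {"x": -0.045, "y": -0.0287, "z": 0, "wx": 0, "wy": 0, "wz": 0, "hand": 0},
    {"x": -0.045, "y": -0.0287, "z": 0, "wx": 0, "wy": 0, "wz": 0, "hand": 0},
    {"x": -0.045, "y": -0.0287, "z": 0, "wx": 0, "wy": 0, "wz": 0, "hand": 0},
    {"x": -0.045, "y": -0.0287, "z": 0, "wx": 0, "wy": 0, "wz": 0, "hand": 0}
  ],
  "force": 40
}}

```text
clock: 1.35
tcp_pos: [0.4979, 0.2465, 0.2319]
eef_rot: [0.001, 0.188, 0.982, 0.001]
force: [1.3, 0.3, 0.5]
gripper_width: 0.0002
```

Emit:
{"name": "send_rows", "arguments": {
  "plan": [
    {"x": 0, "y": 0, "z": 0.016, "wx": 0, "wy": 0, "wz": -8.8, "hand": 0},
    {"x": 0, "y": 0, "z": 0.016, "wx": 0, "wy": 0, "wz": -8.8, "hand": 0},
    {"x": 0, "y": 0, "z": 0.016, "wx": 0, "wy": 0, "wz": -8.8, "hand": 0},
    {"x": 0, "y": 0, "z": 0.016, "wx": 0, "wy": 0, "wz": -8.8, "hand": 0},
    {"x": 0, "y": 0, "z": 0.016, "wx": 0, "wy": 0, "wz": -8.8, "hand": 0}
  ]
}}

```text
clock: 1.98
tcp_pos: [0.5024, 0.2427, 0.1524]
eef_rot: [0.005, -0.201, 0.979, 0.001]
force: [-1.4, -0.5, 0.3]
gripper_width: 0.0
```

```bash
python3 - <<'E'
from h import *
go([-46,-2,87]); shot("wrist","w2")
E
```

```text
t 1.98 tcp doser mm [-32.62   4.35 152.4 ] shift tool mm [ 6.6 13.6 65.3] rot [-0.01  0.52  1.65] F [-1.4 -0.5  0.3] w 0.0
```

View pics/w2.png

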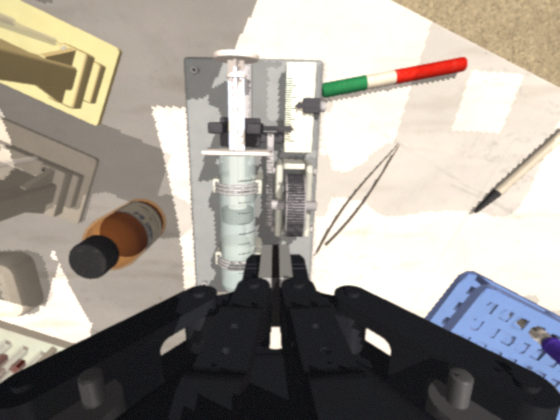

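```bash
python3 - <<'E'
import cv2
a=cv2.imread("pics/w2_raw.png")
cv2.imwrite("pics/w2a.png",cv2.convertScaleAbs(cv2.resize(a[45:165,175:335],None,fx=5,fy=5,interpolation=cv2.INTER_CUBIC),alpha=1.3))
cv2.imwrite("pics/w2b.png",cv2.convertScaleAbs(cv2.resize(a[140:260,175:335],None,fx=5,fy=5,interpolation=cv2.INTER_CUBIC),alpha=1.5))
E
```

```text
(no output)
```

View pics/w2a.png

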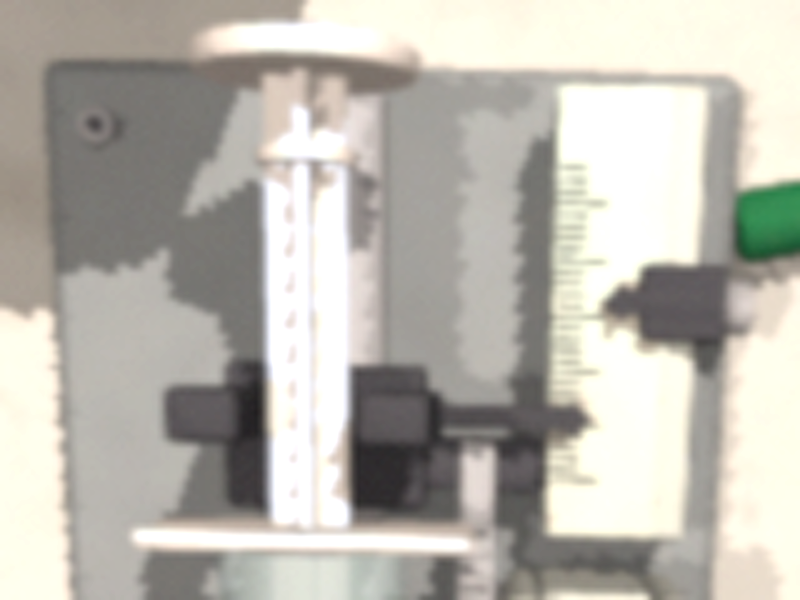

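View pics/w2b.png

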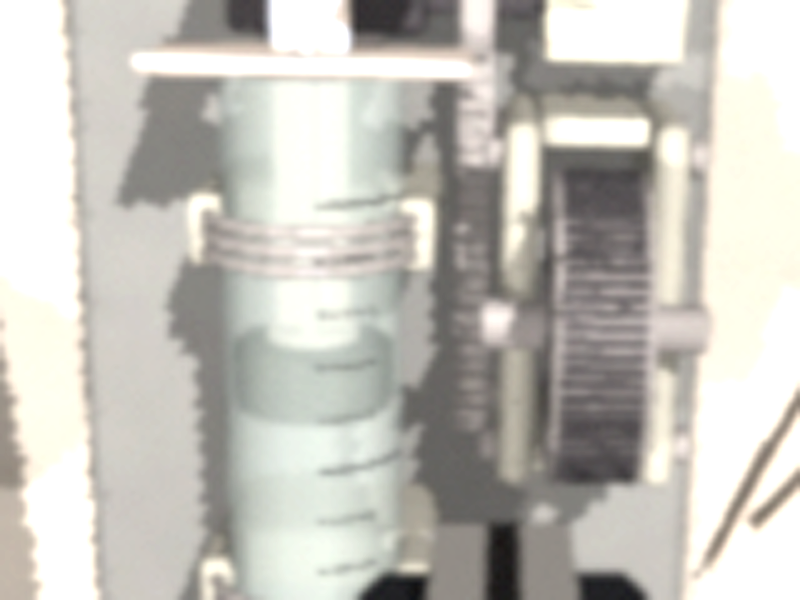

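```bash
cat >> h.py <<'E'
def undo(c,o,f): return (np.array(c)+.5)/f-.5+np.array(o)
E
python3 - <<'E'
from h import *
w=get_image("wrist")
q=lambda c,o:undo(c,o,5)
o1=(175,45);o2=(175,140)
pts=[(q((46,62),o1),(50,-117,12)),(q((740,76),o1),(-70,-117,12)),(q((603,325),o2),(-46,-2,62)),(q((306,55),o1),(0,-109.5,67))]
for u,p in pts: print(p,(w2d(P0,ray(w,u,p[2]/1e3))*1e3).round(1))
def f(P): return np.concatenate([(d2w(P,np.array(p)/1e3)-ray(w,u,p[2]/1e3))[:2] for u,p in pts[:3]])
r=least_squares(f,P0);print(r.x.tolist(),np.degrees(r.x[2]),(r.fun*1e3).round(2)); P=r.x
print("stop",(w2d(P,ray(w,q((590,420),o1),.035))*1e3).round(2),"set",(w2d(P,ray(w,q((606,303),o1),.034))*1e3).round(2))
print("tip",proj(w,read_state()["tcp_pos"]), "wheeltop px",proj(w,d2w(P,[-.046,-.002,.087])))
for y,x in [(480,-100)]: pass
for c in [(575,202),(575,262),(575,318),(575,373),(570,480)]: print((w2d(P,ray(w,q(c,o1),.034))*1e3).round(2))
E
```

```text
(50, -117, 12) [  47.6 -116.3   12. ]
(-70, -117, 12) [ -68.8 -117.9   12. ]
(-46, -2, 62) [-48.3  -4.7  62. ]
(0, -109.5, 67) [  -2.8 -108.3   67. ]
[0.5088644281434087, 0.21290674898956138, -1.1763867860092339] -67.40199791328862 [ 0.32 -1.89 -1.44  1.23  1.12  0.66]
stop [-43.54 -60.28  35.  ] set [-45.61 -78.48  34.  ]
tip [274.82820351 263.09787244] wheeltop px [297.64386477 215.58609982]
[-40.21 -93.54  34.  ]
[-40.46 -84.61  34.  ]
[-40.69 -76.12  34.  ]
[-40.93 -67.62  34.  ]
[-40.57 -50.6   34.  ]
```

```bash
sed -i 's/^P0=.*/P0=[0.5090,0.2125,-1.180]/' h.py; python3 - <<'E'
from h import *
go([-46,6,95])
E
```

```text
t 2.08 tcp doser mm [-30.54   3.83 150.55] shift tool mm [-2.1 15.4 55.6] rot [-0.    0.27  0.55] F [-1.4  0.2  0.1] w -0.0001
```

Emit:
{"name": "send_rows", "arguments": {
  "plan": [
    {"x": -0.001, "y": 0.0075, "z": 0.018, "wx": 0, "wy": 0.27, "wz": 0.5, "hand": 0},
    {"x": -0.001, "y": 0.0075, "z": 0.018, "wx": 0, "wy": 0, "wz": 0, "hand": 0},
    {"x": 0, "y": 0, "z": 0.016, "wx": 0, "wy": 0, "wz": 0, "hand": 0},
    {"x": 0, "y": 0, "z": 0, "wx": 0, "wy": 0, "wz": 0, "hand": 0}
  ]
}}

```text
clock: 2.58
tcp_pos: [0.4969, 0.2584, 0.0957]
eef_rot: [0.0, -0.192, 0.981, 0.0]
force: [-0.5, -0.0, -0.5]
gripper_width: -0.0002
```

```bash
python3 - <<'E'
from h import *
go([-46,6,88]); shot("wrist","w3",(175,0,375,260),2.3); go([-46,6,88])
E
```

```text
t 2.58 tcp doser mm [-47.     6.31  95.74] shift tool mm [ 0.3 -1.   7.7] rot [-0.    0.02 -0.26] F [-0.5 -0.  -0.5] w -0.0002
t 2.62 tcp doser mm [-46.96   6.98  96.75] shift tool mm [ 1.  -1.   8.8] rot [-0.    0.12 -0.26] F [-0.3 -0.1  0.4] w 0.0002
```

View pics/w3.png

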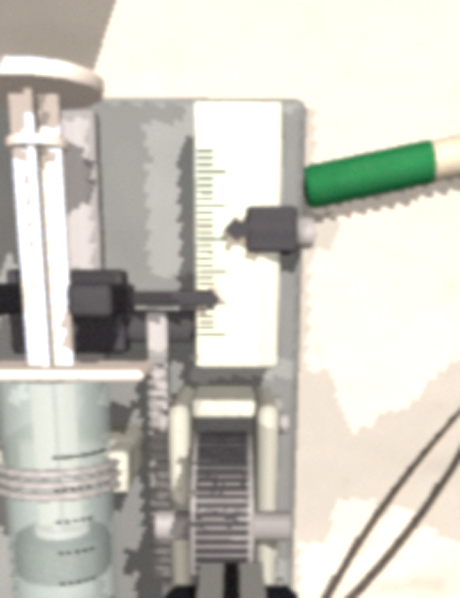

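Emit:
{"name": "send_rows", "arguments": {
  "plan": [
    {"x": 0, "y": -0.001, "z": 0.004, "wx": 0, "wy": 0, "wz": 0, "hand": 0},
    {"x": 0, "y": 0, "z": 0.003, "wx": 0, "wy": 0, "wz": 0, "hand": 0},
    {"x": 0, "y": 0, "z": 0.001, "wx": 0, "wy": 0, "wz": 0, "hand": 0}
  ]
}}

```text
clock: 3.0
tcp_pos: [0.4993, 0.2578, 0.09]
eef_rot: [0.003, -0.192, 0.981, 0.0]
force: [0.5, 1.4, 0.3]
gripper_width: 0.0
```

```bash
python3 - <<'E'
from h import *
go([-46,6,88])
E
```

```text
t 3.0 tcp doser mm [-45.58   8.29  89.99] shift tool mm [2.3 0.4 2. ] rot [-0.01  0.3  -0.3 ] F [0.5 1.4 0.3] w 0.0
```

Emit:
{"name": "send_rows", "arguments": {
  "plan": [
    {"x": 0.001, "y": 0, "z": 0.0015, "wx": 0, "wy": 0.2, "wz": 0, "hand": 0},
    {"x": 0.001, "y": 0, "z": 0.001, "wx": 0, "wy": 0, "wz": 0, "hand": 0}
  ]
}}

```text
clock: 3.25
tcp_pos: [0.4978, 0.2571, 0.0879]
eef_rot: [0.001, -0.191, 0.982, 0.0]
force: [0.6, 0.0, -0.3]
gripper_width: 0.0001
```

Emit:
{"name": "send_rows", "arguments": {
  "plan": [
    {"x": 0, "y": 0, "z": 0.001, "wx": 0, "wy": 0, "wz": 0, "hand": 0}
  ]
}}

```text
clock: 3.38
tcp_pos: [0.4977, 0.2571, 0.0869]
eef_rot: [0.001, -0.191, 0.981, 0.0]
force: [-0.3, 0.4, 0.9]
gripper_width: -0.0001
```

Emit:
{"name": "send_rows", "arguments": {
  "plan": [
    {"x": 0, "y": 0, "z": 0.001, "wx": 0, "wy": 0, "wz": 0, "hand": 0}
  ]
}}

```text
clock: 3.5
tcp_pos: [0.4979, 0.2571, 0.0865]
eef_rot: [0.001, -0.191, 0.981, 0.0]
force: [-2.8, -0.7, 7.2]
gripper_width: -0.0
```

Emit:
{"name": "send_rows", "arguments": {
  "plan": [
    {"x": 0.003, "y": 0, "z": 0.0007, "wx": 0, "wy": 0, "wz": 0, "hand": 0},
    {"x": 0.003, "y": 0, "z": 0.0007, "wx": 0, "wy": 0, "wz": 0, "hand": 0}
  ]
}}

```text
clock: 3.75
tcp_pos: [0.4941, 0.2556, 0.0866]
eef_rot: [0.004, -0.191, 0.981, 0.001]
force: [2.0, -0.0, 2.3]
gripper_width: 0.0002
```

Emit:
{"name": "send_rows", "arguments": {
  "plan": [
    {"x": 0.003, "y": 0, "z": 0.0007, "wx": 0, "wy": 0, "wz": 0, "hand": 0},
    {"x": 0.003, "y": 0, "z": 0.0007, "wx": 0, "wy": 0, "wz": 0, "hand": 0}
  ]
}}

```text
clock: 4.0
tcp_pos: [0.4898, 0.2538, 0.0865]
eef_rot: [0.006, -0.191, 0.981, 0.001]
force: [2.0, 1.6, 3.8]
gripper_width: 0.0002
```

```bash
python3 - <<'E'
from h import *
go([-46,-12,87]); shot("wrist","w4",(175,0,375,260),2.3)
E
```

```text
t 4.0 tcp doser mm [-45.5   -1.97  86.54] shift tool mm [10.   0.4 -0.6] rot [-0.01  0.73 -0.32] F [2.  1.6 3.8] w 0.0002
```

View pics/w4.png

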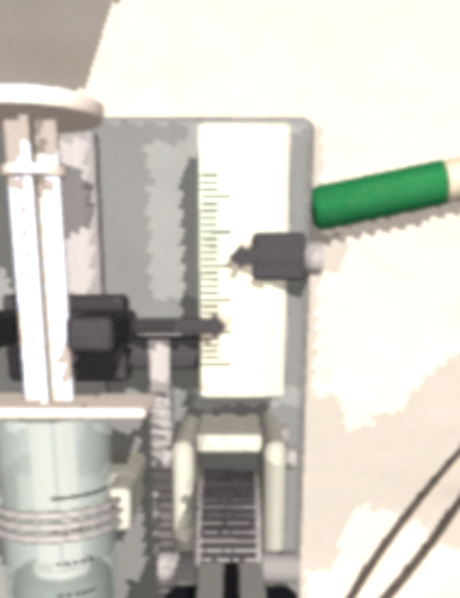

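Fork hasn't moved measurably (pointer row 326 vs. last tick 363, same gap): force was too light, it slipped. Press harder.

Emit:
{"name": "send_rows", "arguments": {
  "plan": [
    {"x": 0, "y": 0, "z": 0.0013, "wx": 0, "wy": 0.6, "wz": -0.3, "hand": 0}
  ]
}}

```text
clock: 4.18
tcp_pos: [0.4897, 0.2537, 0.0864]
eef_rot: [0.001, -0.194, 0.981, 0.0]
force: [-1.1, -0.7, 11.2]
gripper_width: 0.0001
```

Emit:
{"name": "send_rows", "arguments": {
  "plan": [
    {"x": 0.002, "y": 0, "z": 0.0014, "wx": 0, "wy": 0.2, "wz": 0, "hand": 0}
  ]
}}

```text
clock: 4.3
tcp_pos: [0.489, 0.2535, 0.0865]
eef_rot: [0.001, -0.194, 0.981, 0.0]
force: [2.5, 1.8, 8.1]
gripper_width: -0.0001
```

Emit:
{"name": "send_rows", "arguments": {
  "plan": [
    {"x": 0.003, "y": 0, "z": 0.0014, "wx": 0, "wy": 0.2, "wz": 0, "hand": 0}
  ]
}}

```text
clock: 4.42
tcp_pos: [0.4875, 0.2528, 0.0865]
eef_rot: [0.0, -0.194, 0.981, -0.0]
force: [2.8, 1.1, 5.6]
gripper_width: 0.0003
```

```bash
python3 - <<'E'
from h import *
go([-46,-12,87]); shot("wrist","w5",(175,0,375,260),2.3)
E
```

```text
t 4.42 tcp doser mm [-45.51  -4.56  86.5 ] shift tool mm [ 7.4  0.5 -0.5] rot [-0.01  0.05  0.  ] F [2.8 1.1 5.6] w 0.0003
```

View pics/w5.png

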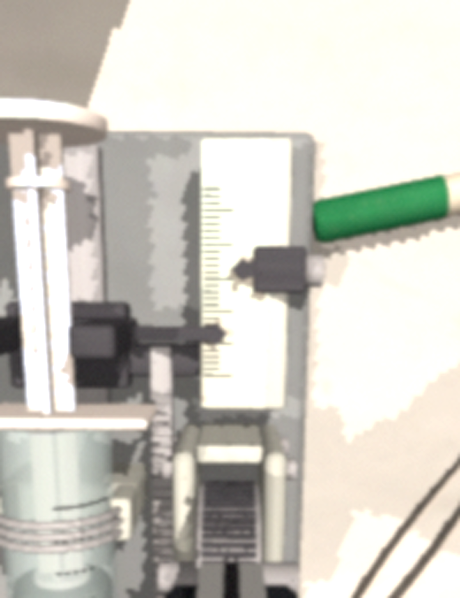

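Rolling now (gap 63 zoomed px versus 69). Continue the stroke.

Emit:
{"name": "send_rows", "arguments": {
  "plan": [
    {"x": 0.003, "y": 0, "z": 0.0018, "wx": 0, "wy": 0.15, "wz": 0, "hand": 0},
    {"x": 0.003, "y": 0, "z": 0.0018, "wx": 0, "wy": 0.15, "wz": 0, "hand": 0},
    {"x": 0.003, "y": 0, "z": 0.0018, "wx": 0, "wy": 0.15, "wz": 0, "hand": 0}
  ]
}}

```text
clock: 4.85
tcp_pos: [0.4833, 0.2512, 0.0863]
eef_rot: [0.002, -0.194, 0.981, 0.0]
force: [1.6, 1.5, 7.5]
gripper_width: -0.0001
```

Emit:
{"name": "send_rows", "arguments": {
  "plan": [
    {"x": 0, "y": 0, "z": -0.008, "wx": 0, "wy": 0, "wz": 0, "hand": 0},
    {"x": -0.01, "y": 0, "z": -0.002, "wx": 0, "wy": 0, "wz": 0, "hand": 0},
    {"x": -0.008, "y": 0, "z": 0, "wx": 0, "wy": 0, "wz": 0, "hand": 0},
    {"x": 0, "y": 0, "z": 0, "wx": 0, "wy": 0, "wz": 0, "hand": 0}
  ]
}}

```text
clock: 5.35
tcp_pos: [0.4978, 0.2572, 0.0936]
eef_rot: [-0.002, -0.194, 0.981, -0.001]
force: [0.4, 0.1, -0.6]
gripper_width: -0.0001
```

```bash
python3 - <<'E'
from h import *
go([-46,8,87]); shot("wrist","w6",(175,0,375,260),2.3)
E
```

```text
t 5.35 tcp doser mm [-45.58   6.63  93.62] shift tool mm [-1.4  0.4  6.6] rot [-0.   -0.29  0.02] F [ 0.4  0.1 -0.6] w -0.0001
```

View pics/w6.png

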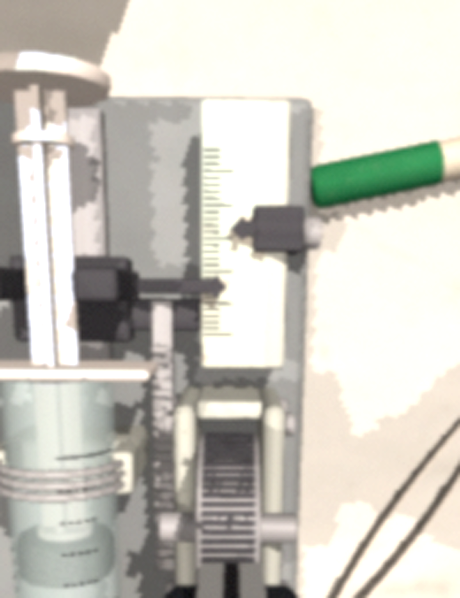

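Emit:
{"name": "send_rows", "arguments": {
  "plan": [
    {"x": -0.002, "y": 0, "z": 0.0045, "wx": 0, "wy": 0, "wz": 0, "hand": 0},
    {"x": 0, "y": 0, "z": 0.002, "wx": 0, "wy": 0, "wz": 0, "hand": 0},
    {"x": 0, "y": 0, "z": 0.001, "wx": 0, "wy": 0, "wz": 0, "hand": 0},
    {"x": 0, "y": 0, "z": 0.001, "wx": 0, "wy": 0, "wz": 0, "hand": 0}
  ]
}}

```text
clock: 5.9
tcp_pos: [0.4994, 0.2579, 0.0864]
eef_rot: [-0.003, -0.194, 0.981, -0.001]
force: [-2.1, -0.8, 6.4]
gripper_width: 0.0001
```

Emit:
{"name": "send_rows", "arguments": {
  "plan": [
    {"x": 0.003, "y": 0, "z": 0.0018, "wx": 0, "wy": 0.15, "wz": 0, "hand": 0},
    {"x": 0.0035, "y": 0, "z": 0.0018, "wx": 0, "wy": 0.15, "wz": 0, "hand": 0},
    {"x": 0.0035, "y": 0, "z": 0.0018, "wx": 0, "wy": 0.15, "wz": 0, "hand": 0},
    {"x": 0.0035, "y": 0, "z": 0.0018, "wx": 0, "wy": 0.15, "wz": 0, "hand": 0}
  ]
}}

```text
clock: 6.4
tcp_pos: [0.4941, 0.2557, 0.0865]
eef_rot: [0.002, -0.194, 0.981, 0.0]
force: [1.8, 2.1, 5.8]
gripper_width: -0.0
```

```bash
python3 - <<'E'
from h import *
go([-46,-12,87])
E
```

```text
t 6.4 tcp doser mm [-45.65   2.72  86.53] shift tool mm [14.7  0.3 -0.5] rot [0.   0.19 0.01] F [1.8 2.1 5.8] w -0.0
```

Emit:
{"name": "send_rows", "arguments": {
  "plan": [
    {"x": 0.0055, "y": 0, "z": 0.002, "wx": 0, "wy": 0.2, "wz": 0, "hand": 0},
    {"x": 0.0055, "y": 0, "z": 0.002, "wx": 0, "wy": 0.2, "wz": 0, "hand": 0},
    {"x": 0.0055, "y": 0, "z": 0.002, "wx": 0, "wy": 0.2, "wz": 0, "hand": 0}
  ]
}}

```text
clock: 6.78
tcp_pos: [0.4845, 0.2518, 0.0864]
eef_rot: [0.004, -0.194, 0.981, 0.001]
force: [3.2, 1.5, 5.7]
gripper_width: 0.0001
```

```bash
python3 - <<'E'
from h import *
go([-46,-12,87])
E
```

```text
t 6.78 tcp doser mm [-45.71  -7.71  86.39] shift tool mm [ 4.3  0.3 -0.6] rot [0.02 0.51 0.  ] F [3.2 1.5 5.7] w 0.0001
```

Emit:
{"name": "send_rows", "arguments": {
  "plan": [
    {"x": 0.005, "y": 0, "z": 0.002, "wx": 0, "wy": 0.5, "wz": 0, "hand": 0},
    {"x": 0.003, "y": 0, "z": 0.002, "wx": 0, "wy": 0.2, "wz": 0, "hand": 0},
    {"x": 0, "y": 0, "z": -0.008, "wx": 0, "wy": 0, "wz": 0, "hand": 0},
    {"x": -0.012, "y": 0, "z": -0.002, "wx": 0, "wy": 0, "wz": 0, "hand": 0},
    {"x": -0.009, "y": 0, "z": 0, "wx": 0, "wy": 0, "wz": 0, "hand": 0},
    {"x": 0, "y": 0, "z": 0, "wx": 0, "wy": 0, "wz": 0, "hand": 0}
  ]
}}

```text
clock: 7.52
tcp_pos: [0.4989, 0.2578, 0.0946]
eef_rot: [0.0, -0.194, 0.981, 0.0]
force: [-0.5, -0.6, 1.1]
gripper_width: 0.0
```

```bash
python3 - <<'E'
from h import *
go([-46,9,87]); shot("wrist","w7",(175,0,375,260),2.3)
E
```

```text
t 7.53 tcp doser mm [-45.75   7.94  94.63] shift tool mm [-1.1  0.2  7.6] rot [0.02 0.04 0.  ] F [-0.5 -0.6  1.1] w 0.0
```

View pics/w7.png

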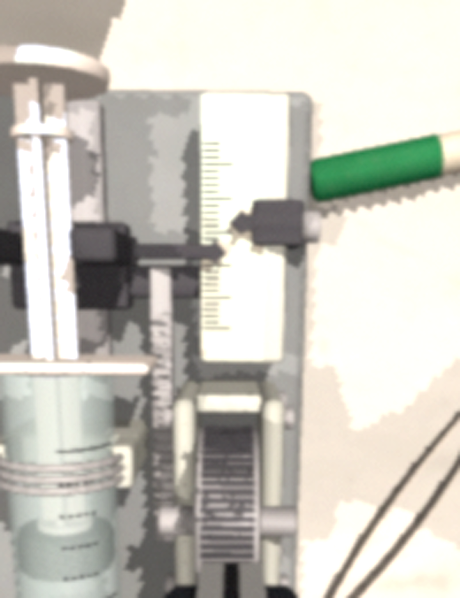

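Emit:
{"name": "send_rows", "arguments": {
  "plan": [
    {"x": -0.001, "y": 0, "z": 0.0055, "wx": 0, "wy": 0, "wz": 0, "hand": 0},
    {"x": 0, "y": 0, "z": 0.002, "wx": 0, "wy": 0, "wz": 0, "hand": 0},
    {"x": 0, "y": 0, "z": 0.001, "wx": 0, "wy": 0, "wz": 0, "hand": 0},
    {"x": 0, "y": 0, "z": 0.0013, "wx": 0, "wy": 0, "wz": 0, "hand": 0}
  ]
}}

```text
clock: 8.07
tcp_pos: [0.4998, 0.2582, 0.0864]
eef_rot: [-0.0, -0.194, 0.981, 0.0]
force: [-2.3, -1.3, 7.1]
gripper_width: -0.0001
```

Emit:
{"name": "send_rows", "arguments": {
  "plan": [
    {"x": 0.005, "y": 0, "z": 0.002, "wx": 0, "wy": 0.2, "wz": 0, "hand": 0},
    {"x": 0.0055, "y": 0, "z": 0.002, "wx": 0, "wy": 0.2, "wz": 0, "hand": 0},
    {"x": 0.0055, "y": 0, "z": 0.002, "wx": 0, "wy": 0.2, "wz": 0, "hand": 0},
    {"x": 0.0055, "y": 0, "z": 0.002, "wx": 0, "wy": 0.2, "wz": 0, "hand": 0}
  ]
}}

```text
clock: 8.57
tcp_pos: [0.4879, 0.2534, 0.0865]
eef_rot: [0.004, -0.194, 0.981, 0.001]
force: [2.5, 1.7, 5.5]
gripper_width: 0.0003
```

```bash
python3 - <<'E'
from h import *
go([-46,-8,87]); shot("wrist","w8",(175,0,375,260),2.3)
E
```

```text
t 8.57 tcp doser mm [-45.85  -3.88  86.47] shift tool mm [ 4.1  0.1 -0.6] rot [ 0.03  0.53 -0.  ] F [2.5 1.7 5.5] w 0.0003
```

View pics/w8.png

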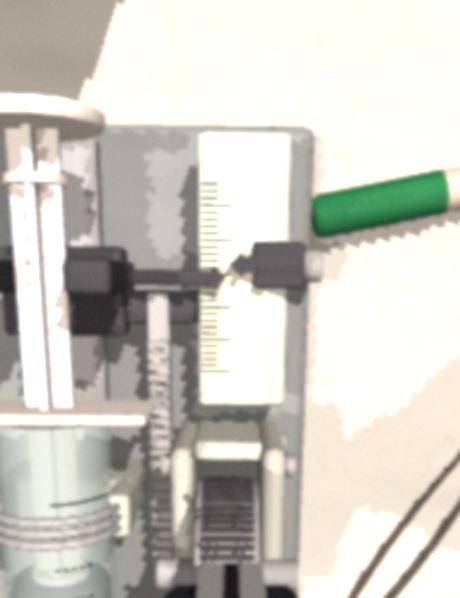

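Emit:
{"name": "send_rows", "arguments": {
  "plan": [
    {"x": 0.005, "y": 0, "z": 0.002, "wx": 0, "wy": 0.5, "wz": 0, "hand": 0},
    {"x": 0.0035, "y": 0, "z": 0.002, "wx": 0, "wy": 0.2, "wz": 0, "hand": 0}
  ]
}}

```text
clock: 8.88
tcp_pos: [0.4835, 0.2516, 0.0864]
eef_rot: [0.004, -0.194, 0.981, 0.001]
force: [0.9, 0.8, 5.7]
gripper_width: -0.0002
```

```bash
python3 - <<'E'
from h import *
go([-46,-8,87]); shot("wrist","w9",(225,60,325,160),6)
E
```

```text
t 8.88 tcp doser mm [-45.89  -8.67  86.37] shift tool mm [-0.7  0.1 -0.6] rot [ 0.04  0.43 -0.  ] F [0.9 0.8 5.7] w -0.0002
```

View pics/w9.png

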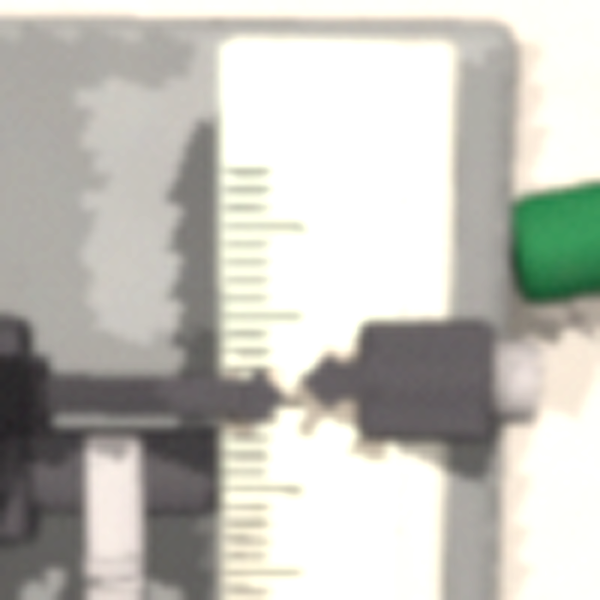

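```bash
cat >> h.py <<'E'
def gap(name,c1=(262,270),c2=(277,283),rows=(110,140),show=True):
    im=cv2.cvtColor(cv2.imread(f"pics/{name}_raw.png"),cv2.COLOR_BGR2GRAY).astype(float)
    r=np.arange(*rows)
    for c in range(c1[0],c2[1]+1):
        col=im[rows[0]:rows[1],c]; wgt=np.clip(140-col,0,None)
        print(c, col.min().round(), round(float((wgt*r).sum()/wgt.sum()),2) if wgt.sum()>0 else None, round(float(wgt.sum())))
E
python3 - <<'E'
from h import *
gap("w9",(258,270),(277,284))
E
```

```text
258 43.0 125.85 2225
259 43.0 125.89 2213
260 53.0 126.1 2011
261 68.0 126.8 1277
262 68.0 126.81 607
263 66.0 126.47 552
264 68.0 126.72 558
265 67.0 126.91 553
266 68.0 126.72 554
267 69.0 125.84 567
268 69.0 125.55 559
269 70.0 125.8 436
270 73.0 126.02 261
271 88.0 125.96 119
272 111.0 126.37 46
273 125.0 126.48 29
274 122.0 126.42 31
275 120.0 124.61 72
276 87.0 123.92 184
277 73.0 123.85 307
278 70.0 123.67 444
279 70.0 123.42 543
280 70.0 123.33 547
281 70.0 123.38 478
282 69.0 123.29 457
283 68.0 123.37 529
284 68.0 123.84 756
```

Emit:
{"name": "send_rows", "arguments": {
  "plan": [
    {"x": 0.003, "y": 0, "z": 0.002, "wx": 0, "wy": 0.4, "wz": 0, "hand": 0},
    {"x": 0.003, "y": 0, "z": 0.002, "wx": 0, "wy": 0.2, "wz": 0, "hand": 0}
  ]
}}

```text
clock: 9.18
tcp_pos: [0.4813, 0.2507, 0.0861]
eef_rot: [0.003, -0.194, 0.981, 0.001]
force: [3.1, 1.7, 5.3]
gripper_width: 0.0002
```

```bash
python3 - <<'E'
from h import *
go([-46,-12,87]); shot("wrist","w10",(225,60,325,160),6)
gap("w10",(264,270),(277,281),(112,145))
E
```

```text
t 9.18 tcp doser mm [-45.92 -11.08  86.08] shift tool mm [ 0.9  0.1 -0.9] rot [0.04 0.39 0.  ] F [3.1 1.7 5.3] w 0.0002
264 67.0 129.54 546
265 68.0 129.6 558
266 68.0 129.47 584
267 71.0 129.04 625
268 70.0 128.92 611
269 71.0 129.04 502
270 74.0 129.01 352
271 95.0 128.76 140
272 134.0 129.36 11
273 140.0 None 0
274 126.0 129.38 42
275 97.0 128.51 139
276 80.0 128.02 219
277 72.0 127.87 322
278 70.0 127.7 448
279 70.0 127.48 552
280 70.0 127.36 547
281 70.0 127.39 477
```

View pics/w10.png

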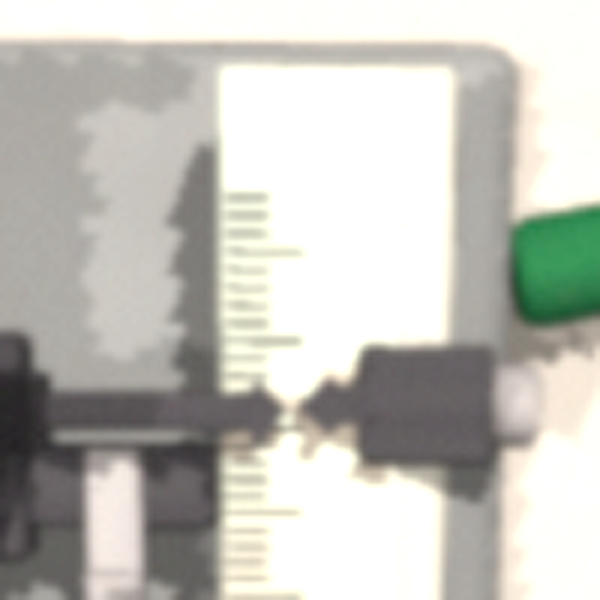

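Emit:
{"name": "send_rows", "arguments": {
  "plan": [
    {"x": 0, "y": 0, "z": -0.006, "wx": 0, "wy": 0.2, "wz": 0, "hand": 0},
    {"x": -0.009, "y": 0, "z": 0, "wx": 0, "wy": 0, "wz": 0, "hand": 0},
    {"x": 0, "y": 0, "z": 0, "wx": 0, "wy": 0, "wz": 0, "hand": 0}
  ]
}}

```text
clock: 9.6
tcp_pos: [0.4885, 0.2537, 0.0912]
eef_rot: [-0.0, -0.194, 0.981, 0.0]
force: [-1.0, -0.3, 0.0]
gripper_width: -0.0001
```

```bash
python3 - <<'E'
from h import *
go([-46,-4,87]); shot("wrist","w11",(225,50,325,150),6)
gap("w11",(264,270),(277,281),(105,140))
E
```

```text
t 9.6 tcp doser mm [-45.92  -3.25  91.19] shift tool mm [0.8 0.1 4.2] rot [ 0.04 -0.01  0.  ] F [-1.  -0.3  0. ] w -0.0001
264 68.0 117.2 530
265 68.0 117.42 553
266 69.0 117.28 562
267 70.0 116.66 577
268 70.0 115.73 547
269 71.0 115.9 381
270 75.0 115.98 250
271 100.0 115.77 88
272 137.0 116.0 3
273 150.0 None 0
274 128.0 116.73 26
275 103.0 116.02 125
276 79.0 115.71 217
277 72.0 115.55 331
278 71.0 115.28 443
279 71.0 114.99 538
280 70.0 115.11 533
281 70.0 115.21 472
```

View pics/w11.png

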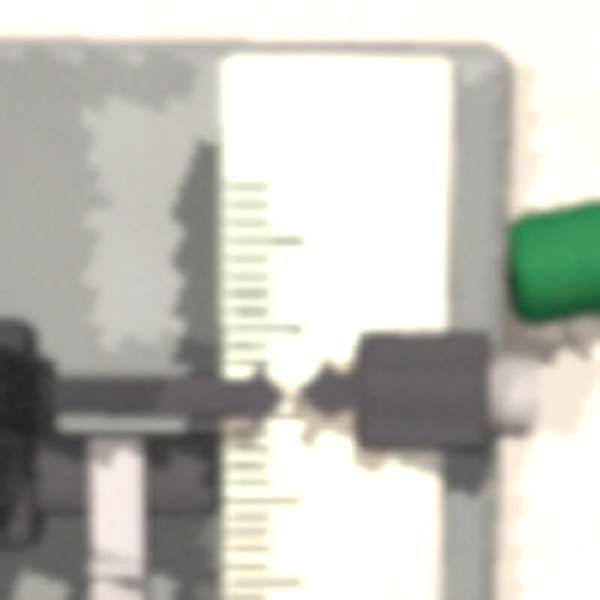

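```bash
cat >> h.py <<'E'
def gap2(rows,n=3,T=110):
    ims=[cv2.cvtColor(get_image("wrist")["img"],cv2.COLOR_RGB2GRAY).astype(float) for _ in range(n)]
    im=np.mean(ims,0); cv2.imwrite("pics/avg.png",im); r=np.arange(*rows)
    for c in range(266,284):
        col=im[rows[0]:rows[1],c]; w=np.clip(T-col,0,None)
        print(c,round(float((w*r).sum()/w.sum()),2) if w.sum()>0 else None,round(float(w.sum())))
    big=cv2.resize(im[rows[0]-5:rows[1]+5,250:300].astype(np.uint8),None,fx=12,fy=12,interpolation=cv2.INTER_NEAREST);cv2.imwrite("pics/avgz.png",big)
E
python3 - <<'E'
from h import *
gap2((105,130))
E
```

```text
266 117.27 242
267 117.25 267
268 116.58 249
269 116.66 186
270 116.84 115
271 116.6 23
272 None 0
273 None 0
274 None 0
275 116.52 13
276 116.19 79
277 116.04 144
278 115.91 216
279 115.72 269
280 115.86 254
281 115.81 228
282 115.67 219
283 115.57 251[ WARN:0@3.722] global loadsave.cpp:1063 imwrite_ Unsupported depth image for selected encoder is fallbacked to CV_8U.
```

View pics/avgz.png

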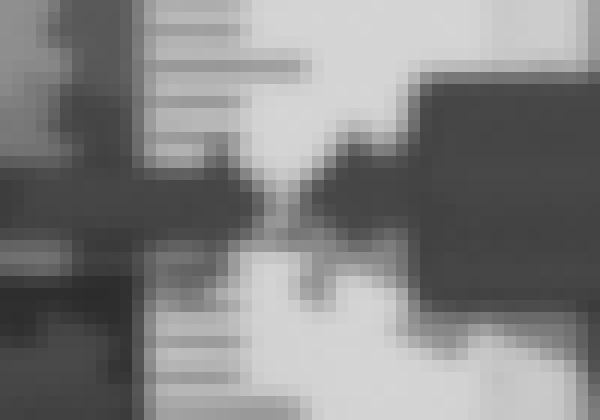

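Emit:
{"name": "send_rows", "arguments": {
  "plan": [
    {"x": 0, "y": 0, "z": 0.0035, "wx": 0, "wy": 0, "wz": 0, "hand": 0},
    {"x": 0, "y": 0, "z": 0.001, "wx": 0, "wy": 0, "wz": 0, "hand": 0},
    {"x": 0, "y": 0, "z": 0.0015, "wx": 0, "wy": 0, "wz": 0, "hand": 0}
  ]
}}

```text
clock: 10.18
tcp_pos: [0.4883, 0.2537, 0.0865]
eef_rot: [-0.0, -0.194, 0.981, 0.0]
force: [-2.4, -0.7, 11.5]
gripper_width: 0.0
```

Emit:
{"name": "send_rows", "arguments": {
  "plan": [
    {"x": 0.0025, "y": 0, "z": 0.002, "wx": 0, "wy": 0.2, "wz": 0, "hand": 0}
  ]
}}

```text
clock: 10.3
tcp_pos: [0.488, 0.2536, 0.0865]
eef_rot: [0.001, -0.194, 0.981, 0.0]
force: [2.9, 0.7, 6.1]
gripper_width: -0.0002
```

```bash
python3 - <<'E'
from h import *
go([-46,-4,87]);gap2((108,140))
E
```

```text
t 10.3 tcp doser mm [-45.95  -3.73  86.5 ] shift tool mm [ 0.3  0.1 -0.5] rot [0.03 0.11 0.01] F [2.9 0.7 6.1] w -0.0002
266 117.16 256
267 117.17 314
268 117.08 312
269 117.26 247
270 117.18 153
271 116.6 28
272 None 0
273 None 0
274 None 0
275 116.25 18
276 116.02 80
277 115.88 149
278 115.67 213
279 115.42 275
280 115.29 271
281 115.26 237
282 115.23 226
283 115.17 254[ WARN:0@4.046] global loadsave.cpp:1063 imwrite_ Unsupported depth image for selected encoder is fallbacked to CV_8U.
```

View pics/avgz.png

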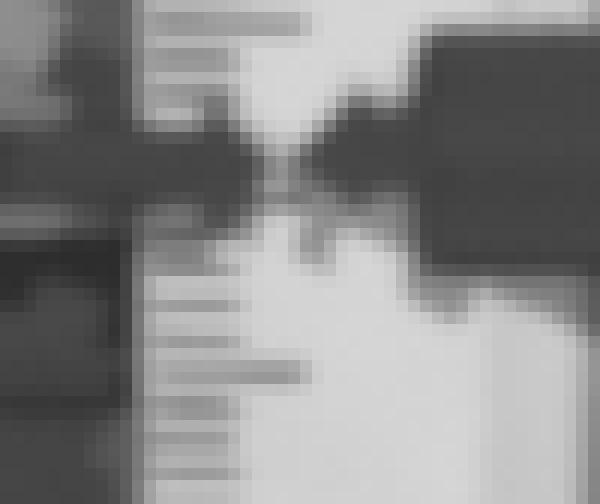

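Emit:
{"name": "send_rows", "arguments": {
  "plan": [
    {"x": 0.0035, "y": 0, "z": 0.002, "wx": 0, "wy": 0.2, "wz": 0, "hand": 0}
  ]
}}

```text
clock: 10.58
tcp_pos: [0.4869, 0.2531, 0.0865]
eef_rot: [0.002, -0.194, 0.981, 0.001]
force: [2.0, 1.5, 5.2]
gripper_width: -0.0
```

```bash
python3 - <<'E' 2>/dev/null
from h import *
go([-46,-4,87]);gap2((108,140),n=4)
E
```

```text
t 10.57 tcp doser mm [-45.95  -4.93  86.5 ] shift tool mm [-0.9  0.  -0.5] rot [0.03 0.24 0.01] F [2.  1.5 5.2] w -0.0
266 118.23 276
267 117.57 316
268 117.47 280
269 118.17 188
270 118.01 84
271 118.0 9
272 None 0
273 None 0
274 None 0
275 118.3 20
276 117.96 73
277 117.87 140
278 117.72 212
279 117.53 272
280 117.55 268
281 117.62 232
282 117.45 223
283 117.31 256
```

View pics/avgz.png

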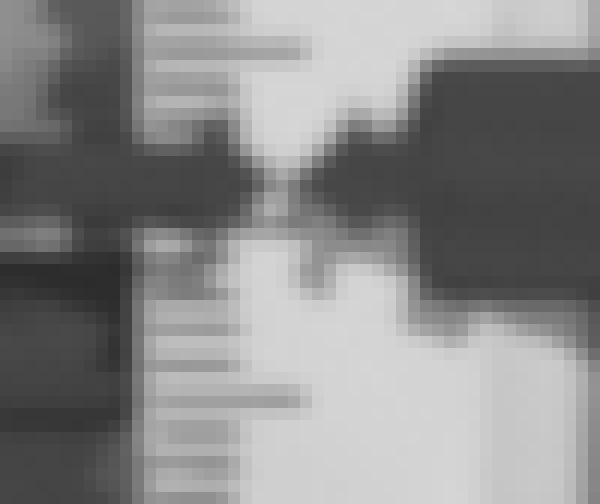

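Tips now appear level (both at row ~185 of the zoom). Lift and verify from a slightly different position.

Emit:
{"name": "send_rows", "arguments": {
  "plan": [
    {"x": 0, "y": 0, "z": -0.008, "wx": 0, "wy": 0.2, "wz": 0, "hand": 0},
    {"x": 0, "y": 0, "z": 0, "wx": 0, "wy": 0, "wz": 0, "hand": 0}
  ]
}}

```text
clock: 11.02
tcp_pos: [0.4859, 0.2527, 0.0943]
eef_rot: [-0.001, -0.194, 0.981, 0.0]
force: [0.4, -0.2, -0.1]
gripper_width: -0.0001
```

```bash
python3 - <<'E' 2>/dev/null
from h import *
go([-46,-4,87]);gap2((108,135),n=4)
E
```

```text
t 11.03 tcp doser mm [-45.96  -6.06  94.35] shift tool mm [-2.1  0.   7.3] rot [ 0.03 -0.11  0.01] F [ 0.4 -0.2 -0.1] w -0.0001
266 121.56 251
267 121.25 268
268 120.79 261
269 121.14 186
270 121.11 86
271 121.0 7
272 None 0
273 None 0
274 None 0
275 122.0 7
276 121.55 55
277 121.25 120
278 121.08 200
279 120.95 246
280 120.93 231
281 120.92 204
282 120.82 203
283 120.7 254
```

View pics/avgz.png

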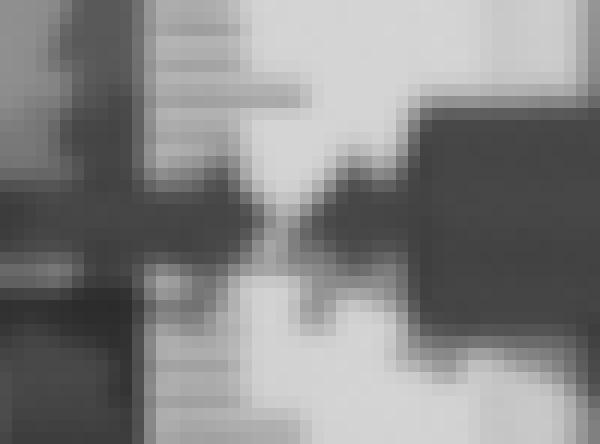

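```bash
python3 - <<'E' 2>/dev/null
from h import *
go([0,-138,110])
E
```

```text
t 11.22 tcp doser mm [-45.97  -6.88  93.09] shift tool mm [131.2 -45.9 -16.4] rot [ 0.03 -0.22  0.01] F [ 0.4 -0.3 -0.5] w 0.0001
```

Emit:
{"name": "send_rows", "arguments": {
  "plan": [
    {"x": 0, "y": 0, "z": -0.018, "wx": 0, "wy": 0, "wz": 0, "hand": 0},
    {"x": 0.03, "y": -0.01, "z": 0, "wx": 0, "wy": 0, "wz": 0, "hand": 0},
    {"x": 0.035, "y": -0.012, "z": 0, "wx": 0, "wy": 0, "wz": 0, "hand": 0},
    {"x": 0.035, "y": -0.012, "z": 0, "wx": 0, "wy": 0, "wz": 0, "hand": 0},
    {"x": 0.031, "y": -0.012, "z": 0, "wx": 0, "wy": 0, "wz": 0, "hand": 0},
    {"x": 0, "y": 0, "z": 0, "wx": 0, "wy": 0, "wz": 0, "hand": 0}
  ]
}}

```text
clock: 11.98
tcp_pos: [0.3806, 0.1582, 0.1174]
eef_rot: [0.001, -0.195, 0.981, -0.0]
force: [0.7, 0.1, 0.5]
gripper_width: -0.0001
```

```bash
python3 - <<'E' 2>/dev/null
from h import *
go([0,-138,50]); shot("wrist","w12"); shot("side","s12",(240,170,380,290),5)
E
```

```text
t 11.97 tcp doser mm [   1.26 -139.4   117.41] shift tool mm [-1.3  1.3 67.4] rot [-0.01  0.06  0.05] F [0.7 0.1 0.5] w -0.0001
```

View pics/w12.png

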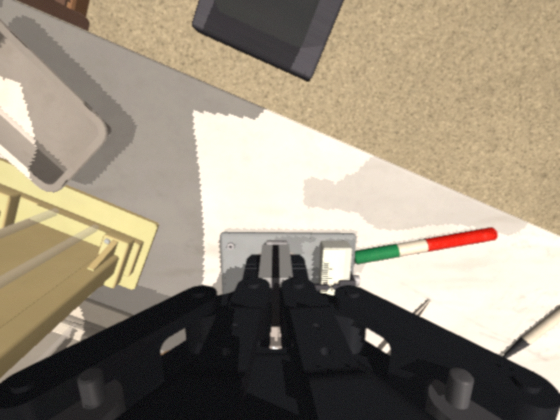

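View pics/s12.png

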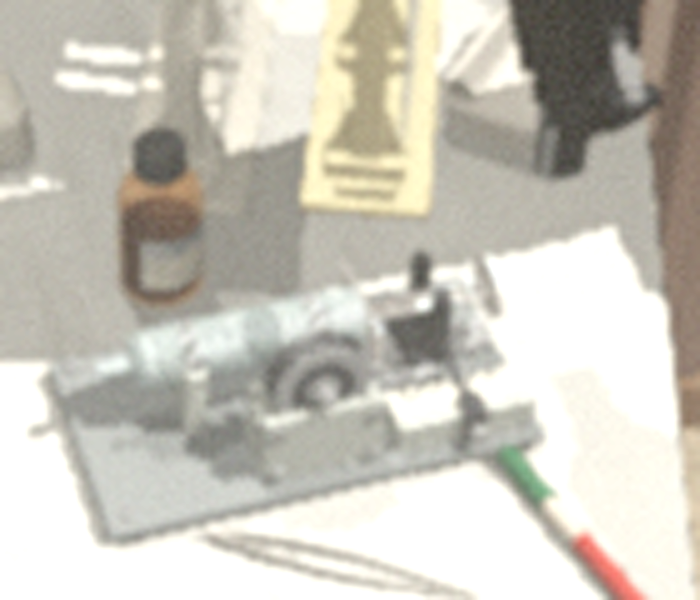

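Emit:
{"name": "send_rows", "arguments": {
  "plan": [
    {"x": 0.001, "y": 0.001, "z": 0.025, "wx": 0, "wy": 0, "wz": 0, "hand": 0},
    {"x": 0, "y": 0, "z": 0.025, "wx": 0, "wy": 0, "wz": 0, "hand": 0},
    {"x": 0, "y": 0, "z": 0.02, "wx": 0, "wy": 0, "wz": 0, "hand": 0},
    {"x": 0, "y": 0, "z": 0, "wx": 0, "wy": 0, "wz": 0, "hand": 0}
  ]
}}

```text
clock: 12.58
tcp_pos: [0.3864, 0.1628, 0.0498]
eef_rot: [0.004, -0.196, 0.981, 0.001]
force: [0.5, 0.6, 0.5]
gripper_width: -0.0002
```

```bash
python3 - <<'E' 2>/dev/null
from h import *
go([0,-122,45]); shot("side","s13",(260,190,380,290),6)
shot("top","t13",(180,165,300,285),5)
E
```

```text
t 12.57 tcp doser mm [  -0.74 -132.32   49.84] shift tool mm [-10.3  -0.8   4.9] rot [-0.03  0.5   0.2 ] F [0.5 0.6 0.5] w -0.0002
```

View pics/s13.png

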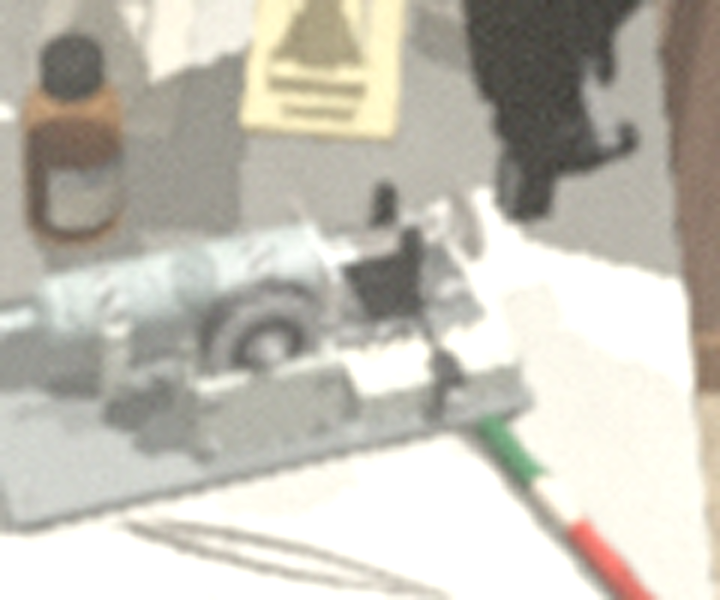

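View pics/t13.png

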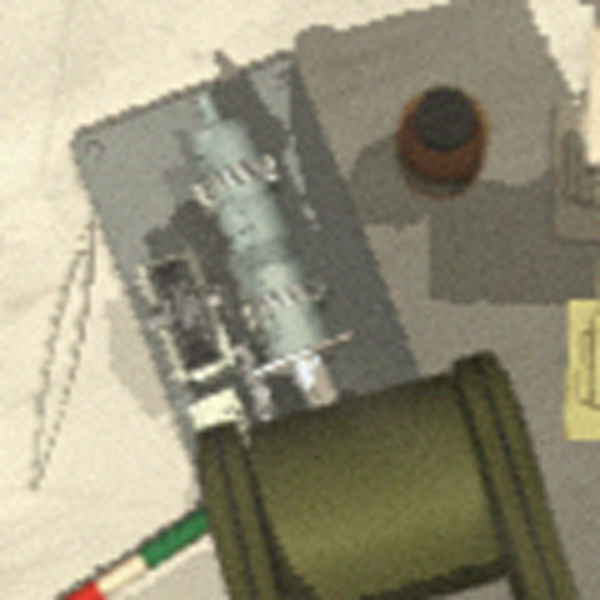

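Emit:
{"name": "send_rows", "arguments": {
  "plan": [
    {"x": 0.001, "y": 0, "z": 0.004, "wx": 0, "wy": 0.5, "wz": 0.2, "hand": 0},
    {"x": -0.003, "y": 0, "z": 0, "wx": 0, "wy": 0, "wz": 0, "hand": 0}
  ]
}}

```text
clock: 12.92
tcp_pos: [0.3913, 0.1645, 0.0494]
eef_rot: [0.003, -0.194, 0.981, -0.0]
force: [-1.1, -0.5, -0.1]
gripper_width: 0.0
```

Emit:
{"name": "send_rows", "arguments": {
  "plan": [
    {"x": -0.003, "y": 0, "z": 0, "wx": 0, "wy": 0, "wz": 0, "hand": 0}
  ]
}}

```text
clock: 13.05
tcp_pos: [0.3948, 0.1659, 0.0501]
eef_rot: [0.004, -0.194, 0.981, 0.0]
force: [-0.1, -0.1, -0.5]
gripper_width: -0.0002
```

Emit:
{"name": "send_rows", "arguments": {
  "plan": [
    {"x": -0.003, "y": 0, "z": 0, "wx": 0, "wy": 0, "wz": 0, "hand": 0}
  ]
}}

```text
clock: 13.18
tcp_pos: [0.3977, 0.167, 0.0503]
eef_rot: [0.004, -0.194, 0.981, -0.0]
force: [-2.1, -0.2, 1.1]
gripper_width: 0.0001
```

```bash
python3 - <<'E' 2>/dev/null
from h import *
go([0,-122,46]); shot("side","s14",(300,190,380,270),7)
E
```

```text
t 13.18 tcp doser mm [  -0.36 -120.26   50.29] shift tool mm [ 1.8 -0.4  4.3] rot [-0.09  0.43 -0.01] F [-2.1 -0.2  1.1] w 0.0001
```

View pics/s14.png

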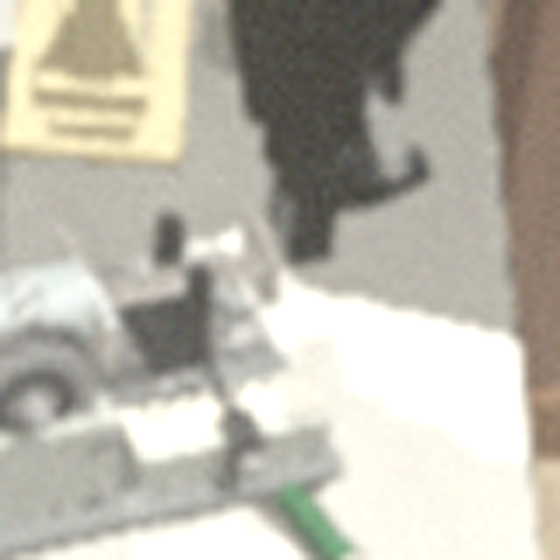

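Emit:
{"name": "send_rows", "arguments": {
  "plan": [
    {"x": -0.004, "y": 0, "z": 0.001, "wx": 0, "wy": 0.4, "wz": 0, "hand": 0},
    {"x": -0.004, "y": 0, "z": 0.001, "wx": 0, "wy": 0, "wz": 0, "hand": 0},
    {"x": -0.004, "y": 0, "z": 0.001, "wx": 0, "wy": 0, "wz": 0, "hand": 0}
  ]
}}

```text
clock: 13.6
tcp_pos: [0.409, 0.1716, 0.047]
eef_rot: [-0.001, -0.194, 0.981, -0.001]
force: [-2.8, -0.8, 1.9]
gripper_width: 0.0003
```

```bash
python3 - <<'E' 2>/dev/null
from h import *
go([0,-100,48]); shot("wrist","w15"); shot("side","s15",(300,190,380,270),7)
E
```

```text
t 13.6 tcp doser mm [  -0.3  -108.04   46.99] shift tool mm [-8.  -0.3 -1. ] rot [-0.09 -0.1  -0.01] F [-2.8 -0.8  1.9] w 0.0003
```

View pics/w15.png

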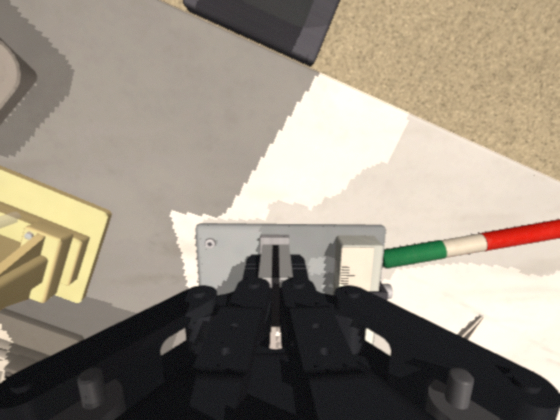

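View pics/s15.png

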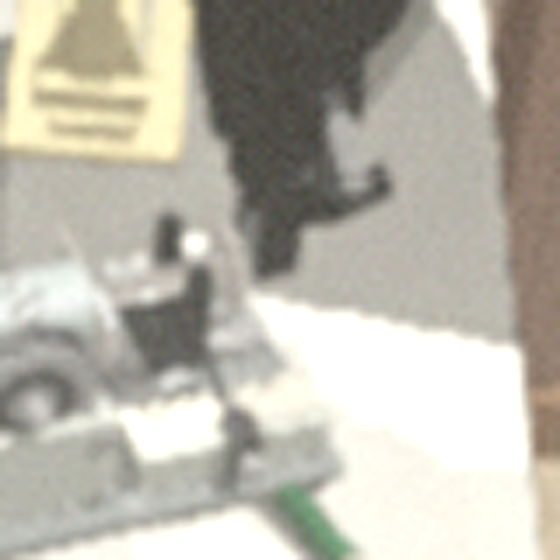

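Emit:
{"name": "send_rows", "arguments": {
  "plan": [
    {"x": -0.003, "y": 0, "z": 0, "wx": 0, "wy": 0, "wz": 0, "hand": 0},
    {"x": -0.003, "y": 0, "z": 0, "wx": 0, "wy": 0, "wz": 0, "hand": 0},
    {"x": -0.002, "y": 0, "z": 0, "wx": 0, "wy": 0, "wz": 0, "hand": 0}
  ]
}}

```text
clock: 14.08
tcp_pos: [0.4168, 0.1749, 0.0469]
eef_rot: [-0.001, -0.194, 0.981, -0.001]
force: [-1.7, -1.3, 1.8]
gripper_width: -0.0001
```

Emit:
{"name": "send_rows", "arguments": {
  "plan": [
    {"x": -0.0015, "y": 0, "z": 0, "wx": 0, "wy": 0, "wz": 0, "hand": 0}
  ]
}}

```text
clock: 14.2
tcp_pos: [0.4183, 0.1754, 0.0469]
eef_rot: [-0.001, -0.194, 0.981, -0.001]
force: [-2.5, -1.4, 1.1]
gripper_width: 0.0005
```

```bash
python3 - <<'E' 2>/dev/null
from h import *
go([0,-95,47]); shot("side","s16",(300,190,380,270),7)
E
```

```text
t 14.2 tcp doser mm [ -0.27 -97.95  46.88] shift tool mm [-3.  -0.3 -0.1] rot [-0.09 -0.1  -0.01] F [-2.5 -1.4  1.1] w 0.0005
```

View pics/s16.png

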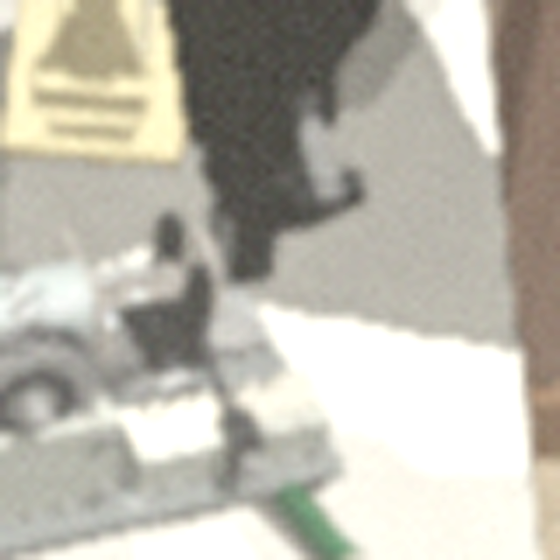

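Nearly there; small steps, watching for force above about 3 N.

Emit:
{"name": "send_rows", "arguments": {
  "plan": [
    {"x": -0.001, "y": 0, "z": 0, "wx": 0, "wy": 0, "wz": 0, "hand": 0}
  ]
}}

```text
clock: 14.38
tcp_pos: [0.4194, 0.1759, 0.0469]
eef_rot: [-0.001, -0.194, 0.981, -0.001]
force: [-1.7, -1.6, 0.6]
gripper_width: -0.0
```

Emit:
{"name": "send_rows", "arguments": {
  "plan": [
    {"x": -0.0007, "y": 0, "z": 0, "wx": 0, "wy": 0, "wz": 0, "hand": 0}
  ]
}}

```text
clock: 14.5
tcp_pos: [0.4201, 0.1762, 0.0469]
eef_rot: [-0.001, -0.194, 0.981, -0.001]
force: [-1.8, -1.5, 1.5]
gripper_width: 0.0
```

Emit:
{"name": "send_rows", "arguments": {
  "plan": [
    {"x": -0.0007, "y": 0, "z": 0, "wx": 0, "wy": 0, "wz": 0, "hand": 0}
  ]
}}

```text
clock: 14.62
tcp_pos: [0.4203, 0.1763, 0.0468]
eef_rot: [-0.001, -0.194, 0.981, -0.001]
force: [-4.4, -1.8, 3.4]
gripper_width: -0.0
```

Emit:
{"name": "send_rows", "arguments": {
  "plan": [
    {"x": -0.0005, "y": 0, "z": 0, "wx": 0, "wy": 0, "wz": 0, "hand": 0}
  ]
}}

```text
clock: 14.75
tcp_pos: [0.4203, 0.1762, 0.0468]
eef_rot: [-0.002, -0.194, 0.981, -0.001]
force: [-5.5, -2.4, 3.3]
gripper_width: 0.0001
```

```bash
python3 - <<'E' 2>/dev/null
from h import *
go([0,-95,47]); shot("side","s17",(310,215,350,255),14)
E
```

```text
t 14.75 tcp doser mm [ -0.25 -95.82  46.78] shift tool mm [-0.8 -0.3 -0.2] rot [-0.1  -0.26  0.  ] F [-5.5 -2.4  3.3] w 0.0001
```

View pics/s17.png

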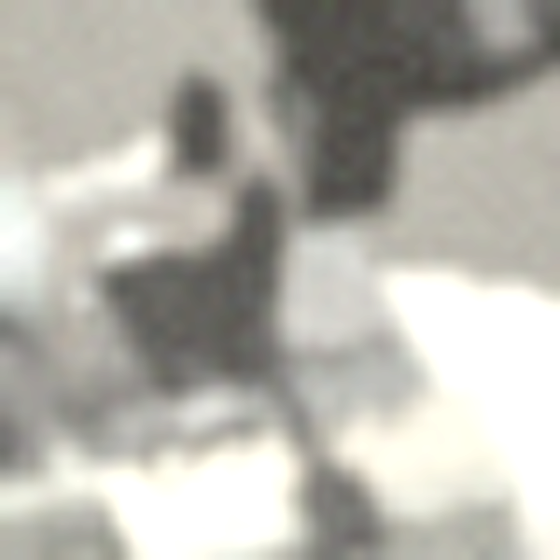

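Resting on the fork (5.9 N, no more motion). Back off, lift and verify from above.

Emit:
{"name": "send_rows", "arguments": {
  "plan": [
    {"x": 0.006, "y": 0, "z": 0, "wx": 0, "wy": 0, "wz": 0, "hand": 0},
    {"x": 0.02, "y": 0, "z": 0, "wx": 0, "wy": 0, "wz": 0, "hand": 0},
    {"x": 0, "y": 0, "z": -0.025, "wx": 0, "wy": 0, "wz": 0, "hand": 0},
    {"x": 0, "y": 0, "z": -0.03, "wx": 0, "wy": 0, "wz": 0, "hand": 0},
    {"x": 0, "y": 0, "z": -0.02, "wx": 0, "wy": 0, "wz": 0, "hand": 0}
  ]
}}

```text
clock: 15.42
tcp_pos: [0.3955, 0.1666, 0.1221]
eef_rot: [-0.0, -0.194, 0.981, -0.0]
force: [1.2, 0.6, 1.0]
gripper_width: 0.0001
```

```bash
python3 - <<'E' 2>/dev/null
from h import *
go([-46,-8,105])
E
```

```text
t 15.43 tcp doser mm [  -0.76 -122.44  122.05] shift tool mm [-114.4   45.3   17. ] rot [-0.04 -0.01 -0.02] F [1.2 0.6 1. ] w 0.0001
```

Emit:
{"name": "send_rows", "arguments": {
  "plan": [
    {"x": -0.03, "y": 0.012, "z": 0, "wx": 0, "wy": 0, "wz": 0, "hand": 0},
    {"x": -0.03, "y": 0.012, "z": 0, "wx": 0, "wy": 0, "wz": 0, "hand": 0},
    {"x": -0.03, "y": 0.012, "z": 0.004, "wx": 0, "wy": 0, "wz": 0, "hand": 0},
    {"x": -0.02, "y": 0.008, "z": 0.01, "wx": 0, "wy": 0, "wz": 0, "hand": 0},
    {"x": 0, "y": 0, "z": 0.005, "wx": 0, "wy": 0, "wz": 0, "hand": 0},
    {"x": 0, "y": 0, "z": 0, "wx": 0, "wy": 0, "wz": 0, "hand": 0}
  ]
}}

```text
clock: 16.18
tcp_pos: [0.4864, 0.253, 0.1075]
eef_rot: [0.008, -0.194, 0.981, 0.001]
force: [-0.3, -0.1, 0.1]
gripper_width: -0.0
```

```bash
python3 - <<'E' 2>/dev/null
from h import *
go([-46,-8,95]); shot("wrist","w18",(175,50,335,170),5); gap2((108,140),n=4)
E
```

```text
t 16.18 tcp doser mm [-46.03  -5.52 107.48] shift tool mm [ 2.7 -0.  12.4] rot [-0.02  0.95 -0.05] F [-0.3 -0.1  0.1] w -0.0
266 117.31 240
267 117.22 253
268 116.79 274
269 116.89 210
270 116.9 114
271 116.62 31
272 None 0
273 None 0
274 None 0
275 117.4 8
276 117.09 69
277 117.02 133
278 116.81 205
279 116.76 246
280 116.72 226
281 116.52 206
282 116.41 214
283 116.53 280
```

View pics/w18.png

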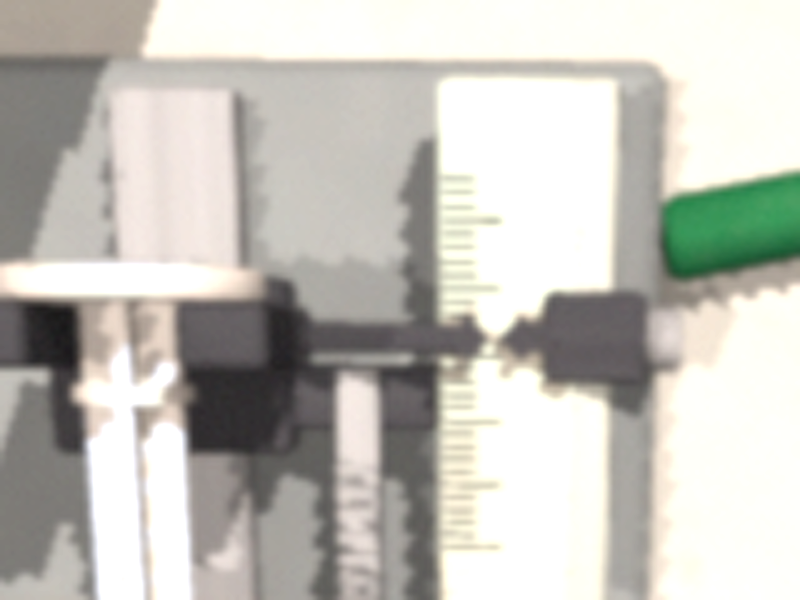

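View pics/avgz.png

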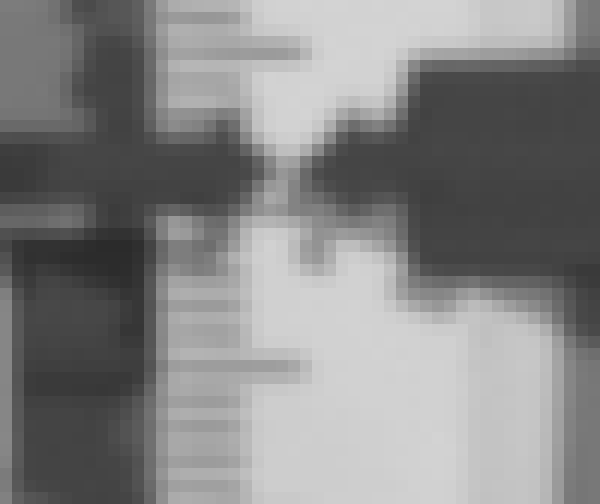

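Pointers are level to within about 0.1 mm (tips at rows ~116.8 and 116.9), and the thumb plate sits on the fork face. The arm is clear.

```bash
python3 -c "
from bench import *
s=read_state();print(s['clock'],s['force'],s['tcp_pos'])
print(job_done())"
```

```text
16.425 [ 0.43772623 -0.06792155  1.1538943 ] [0.48692813 0.25303422 0.10858027]
the job is handed in; nothing more can be done
None
```

The doser is set to the mark, the plunger rests on the fork, and the job was handed in at 16.4 s of the 58 s allowed.

- **Dose:** I rolled the wheel with the shut fingertip, in strokes with 5 to 12 N of press. The first few millimetres slipped because the press was too light.
- **Pointers:** I compared the two pointer tips in wrist-camera pictures. After the last roll they were level to about 0.1–0.2 px. The check after the plunger push, with the hand clear, still showed them level to about 0.1 px, or roughly 0.1 mm. Shadows and picture resolution leave about 0.2–0.3 mm of real uncertainty.
- **Plunger:** I pushed the thumb plate in about 25 mm. The force stayed near 2–3 N, then rose to about 6 N with no further movement, which means it was resting on the fork. That is below the roughly 9 N needed to shift the fork while also sliding the plunger. The last picture shows the plate against the fork.
- **Other things:** I touched only the wheel and the thumb plate. The fingertip was about 20 mm above the wheel at hand-in.

The first move call was refused because some keys were left out of its rows. Nothing moved. No other checks failed or disagreed.

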